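# Heft the parts boxes and take out the full choke can

## Robot

A 6-joint arm with a two-finger parallel gripper is mounted at the origin on the work surface. World frame = base frame: x ahead of the robot, y to its left, z up, the work surface at z = 0. Lengths are in m, angles in rad, forces in N, time in s.
With the tool pointing down it reaches from about 0.35 to 0.85 m from the base axis. Payload 8.1 kg.
Tool frame: the origin (TCP) lies at the very end of the fingers, on their centre line; the grasp point (between the pads) lies 19 mm behind it; z points along the fingers, y is the line along which they close (so a half turn about z gives the same grasp; the last joint's range is limited). The gripper opens to 93 mm and grips with 3 to 60 N. Pads are 15 mm wide; open, the fingers measure 128 mm over their backs; the gripper's body (75 mm by 188 mm) begins 65 mm behind the grasp point.
Start: joints at [-1.384, 0.13, 1.488, -0, 1.523, -0.085], TCP at [0.161, -0.578, 0.219] pointing down, gripper open.
Joint ranges: [-2.96, 2.96], [-0.89, 2.26], [0.02, 2.5], [-1.34, 4.48], [0, 2.73], [-2.66, 2.66]. Speed limits (rad/s): [2.39, 2.39, 2.79, 3.14, 3.14, 3.14].

## Interface

Orientations are given as a rotation vector (axis times angle).
In Python, from plant import robot gives the robot as it stands. The module is installed in compiled form; this text tells all that it offers.
- The arm moves only by the tool play_rows, never from a script. Its argument "increments" is text: rows parted by semicolons, each of 5 numbers parted by spaces: the shift along the tool's x, y, z in mm, then the turn about the tool's z in degrees, then the closure, from -1 (fully open) to 1 (shut). In form: dx dy dz yaw claw; .... A call has 1 to 20 rows; each row is the pose to reach, as a shift and turn from the pose commanded when the call began, along the tool's axes at that moment; what a row does not reach only later rows make up. A row lasts 1/10 s, in which the tool goes at most 50 mm and 8.59 degrees, less where a joint would pass 70% of its speed; a pose out of reach is approached as far as the arm can. A call with a gripper value outside its range is refused whole. The fingers move at their own pace and stop on an object; "force" is the grip in N (left out, the last holds). Time passes only in rows, so rows that repeat a pose let the fingers close. It gives the time, the measured TCP pose, the force, the opening and the grip force at its end, in the units of the state.
- robot.read_state(): the state, without advancing time (a new reading comes with each control period).
- robot.read_camera(name): name is "scene" or "top" or "wrist"; returns the picture (480x640x3 uint8, blue, green, red); there is no depth.
- robot.calibration(name): a dict with "vertical_fov" (degrees; the focal length in pixels is half the picture's height over the tangent of half this angle, whatever the lens; pixels are square), "cx", "cy" (the principal point, pixels), "rvec" (rotation vector, rad) and "tvec" (3), from world to camera coordinates, as OpenCV has them. Camera axes: x right, y down, z forward; pixel columns grow to the right and rows downward; lengths in m; the calibration is good to about 2 mm. A picture is of the moment at which its call begins: read the wrist's pose just before it. calibration takes no time and is no camera call; for the wrist camera it gives the pose at the moment of the call.
- robot.close_job(): hands the job in; it is judged then, once.
Trained networks look in the newest picture that a camera, given by its name, has taken for a name from the list of things; names that differ only in an ending like _2 or _b are one class to them, and where a whole thing is asked for, a point or a joint stands for the part that bears it (a point fixed in the world has none). Each returns a list of dicts, best first, with "conf" (0 to 1); they miss things now and then, are a little off and sometimes report something else, mostly with a low value. They report only what shows in the picture. A call takes as long as a camera call. They do not tell look-alikes from the thing itself.
- robot.recognise(camera, query): "centre" ([x, y, z] in m, in world coordinates, good to about 4 mm: the middle of the surface that is visible of it).
- robot.regions_of(camera, query): "pixels" (480x640 bool, what is visible of it).
- robot.landmark_of(camera, query): "centre" ([x, y, z] in m, in world coordinates, good to about 4 mm: a listed point, or the origin of a listed thing).
The state is a dict: "t": time; "q": joint angles; "dq": joint speeds; "joint_torque": joint torques, N m; "tool_pos": TCP position; "orientation": TCP orientation; "force": force on the tool from outside, world axes, zero at the start; "wrist_torque": the same for the moment, N m; "opening": finger opening in m; "gripper_force": force on a finger pad.
Only numpy, scipy, OpenCV 4.12 (cv2) and the standard library are available. Lean on these libraries where they do the work, as an engineer would, in place of code of your own. Each camera call takes 0.05 s, during which the arm holds its last target. There are 200 camera calls.

## Task

One of the three identical closed grey boxes on the soldering bench holds a full, heavy choke can; the other two hold empty shells that look just the same. Heft the boxes with their lids on to find the heavy one, setting each back upright where it stood, then take the lid off the heavy box only, lay it rib up in the middle of the black rubber pad, and put the heavy can in the empty round tin. Leave the other two boxes closed.

Things in the scene. Friction and masses are not known exactly. Their poses are not given: they have to be found in the camera images.
- box_a_mid (a point): one of three identical loose grey plastic boxes: open-topped base 108 long (own x) x 60 wide (own y) x 28 high, walls and floor 4 thick; point at the base's centre, 14 above its underside; z up. Closed, it is 60 high over the lid's rib. The lid is 2 narrower than the base on each side, so the base can be gripped across its 60 width from above without gripping the lid
- box_b_mid (a point): box same as box_a. In the middle of each base, held to within 2 by ribs, stands a dark steel can, 48 diameter x 24 high, with an upright round stud on top, 14 diameter x 16 high, to take it out by: stud from 28 to 44 above the bench, the base's rim at 28. All three cans look the same; one is full, two are empty shells; which box has the full one changes
- box_c_mid (a point): box same as box_a. A closed box weighs about 0.17 kg with an empty shell in it and about 0.46 kg (0.43 to 0.5) with the full can
- lid_a_rib (a point): loose lift-off lid of box_a, same plastic, 30 g: cap 104 x 56 x 20 with a rib on top, 60 long (own x) x 12 wide x 12 high, to lift it straight up by. Point at the rib's centre, 6 above the cap's top; closed, it is 54 above the bench, 40 above the box's point. Two end tabs reach 6 below the cap into the base; laid on a surface it rests on them, this point 32 above that surface
- lid_b_rib (a point): lid of box_b, same as lid_a
- lid_c_rib (a point): lid of box_c, same as lid_a
- tin: empty shallow round steel tin, fixed to the bench: 100 outside diameter, 14 high, wall 2, floor 3 thick; origin at the centre of its underside, on the bench. (Two smaller tins on the bench are filled and are not meant)
- pad: black rubber pad for the lid, fixed to the bench: 150 (own x) x 120 (own y) x 4; origin at the centre of its underside, on the bench
Things that resemble listed ones, but are neither listed nor needed, are in the scene too. Leave any orange or pink look-alike of the part that bears lid_a_rib alone.

How it is judged:
By the outcome, as a careful person would: the job done as asked, in the order asked, and still so for the second after the job is handed in, with the robot touching nothing.
It also fails if it takes over 72 s, if anything falls off the work surface, if the arm or the gripper's body presses on something with over 40 N, if the wrist force passes 120 N, or if a joint passes its speed limit or range.

## Working session

There is one attempt and no reset: what is moved stays moved. The work goes in short steps, Python scripts to look and compute and a tool call to move; the robot and the scene stay as the last step left them, time stands still between calls to the robot, and variables do not carry over. Pictures are saved under pics/ and viewed, at most 10 in all, crops included, and the job is handed in when it is done.

Besides the shell and the picture viewer there is one more tool, called after "Emit:" in YAML: its name, and indented under it one key for each argument. play_rows: Moves the arm, as the interface text tells. Its arguments: {"type":"object","properties":{"increments":{"type":"string"},"force":{"type":"number"}},"required":["increments"]}

```bash
mkdir -p pics; cat > h.py <<'E'
import numpy as np, cv2
from plant import robot
def cal(n):
    c=robot.calibration(n); f=240/np.tan(np.radians(c["vertical_fov"])/2)
    R=cv2.Rodrigues(np.array(c["rvec"],float))[0]; return f,c["cx"],c["cy"],R,np.array(c["tvec"],float)
def px(n,p):
    f,cx,cy,R,t=cal(n); q=R@np.array(p)+t; return np.round([f*q[0]/q[2]+cx,f*q[1]/q[2]+cy]).astype(int)
def ray(n,u,v,z):
    f,cx,cy,R,t=cal(n); d=R.T@np.array([(u-cx)/f,(v-cy)/f,1]); o=-R.T@t; return o+d*(z-o[2])/d[2]
E
python3 - <<'E'
from h import *
for n in("top","scene"):
    cv2.imwrite(f"pics/{n}0.png",robot.read_camera(n))
for n in("top","scene"):
  for q in("box_a_mid","lid_a_rib","tin","pad"):
    for d in robot.landmark_of(n,q): print(n,q,round(d["conf"],2),np.round(d["centre"],3),px(n,d["centre"]))
s=robot.read_state();print(s)
E
```

```text
top box_a_mid 0.51 [ 0.588 -0.188  0.012] [379 185]
top lid_a_rib 0.88 [ 0.592 -0.196  0.052] [383 181]
top lid_a_rib 0.85 [ 0.256 -0.448  0.03 ] [483 305]
top lid_a_rib 0.83 [ 0.394 -0.218  0.034] [394 255]
top lid_a_rib 0.61 [ 0.635 -0.481  0.026] [486 165]
top lid_a_rib 0.56 [ 0.246 -0.294  0.034] [425 310]
top tin 0.9 [ 0.446  0.368 -0.004] [175 242]
top pad 0.82 [ 0.449 -0.419 -0.001] [465 235]
scene lid_a_rib 0.87 [ 0.589 -0.19   0.058] [232 237]
scene lid_a_rib 0.86 [ 0.395 -0.216  0.03 ] [275 210]
scene lid_a_rib 0.8 [ 0.635 -0.479  0.033] [145 215]
scene lid_a_rib 0.69 [ 0.249 -0.29   0.032] [288 182]
scene lid_a_rib 0.6 [ 0.256 -0.447  0.035] [249 167]
scene lid_a_rib 0.57 [0.515 0.178 0.01 ] [373 295]
scene lid_a_rib 0.19 [ 0.592 -0.19   0.015] [232 251]
scene tin 0.86 [0.443 0.374 0.002] [468 317]
scene tin 0.73 [0.514 0.184 0.012] [376 296]
scene pad 0.73 [ 0.455 -0.413  0.003] [212 204]
{'t': 0.5, 'q': array([-1.38438854e+00,  1.30407494e-01,  1.48825096e+00, -8.22744126e-06,
        1.52300502e+00, -8.54088302e-02]), 'dq': array([ 1.05213841e-03, -1.33600332e-03, -3.83964215e-03,  1.98132145e-06,
        4.93038528e-04, -1.05456587e-03]), 'joint_torque': array([-9.52696500e-04, -5.59175456e+01, -4.91569555e+01,  7.66569679e-02,
        2.43893545e-02, -3.90999344e-05]), 'tool_pos': array([ 0.16109837, -0.5779452 ,  0.21860272]), 'orientation': array([-3.11255325e+00, -4.25646417e-01,  1.85076668e-05]), 'force': array([-0.55971129, -1.561078  ,  0.56505794]), 'wrist_torque': array([-0.01712001,  0.00767156,  0.01827971]), 'gripper_force': 0.0, 'opening': 0.09264179477506533}
```

View pics/top0.png

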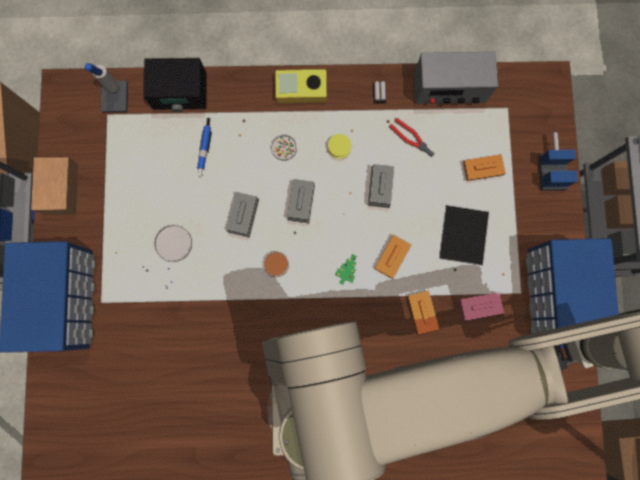

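View pics/scene0.png

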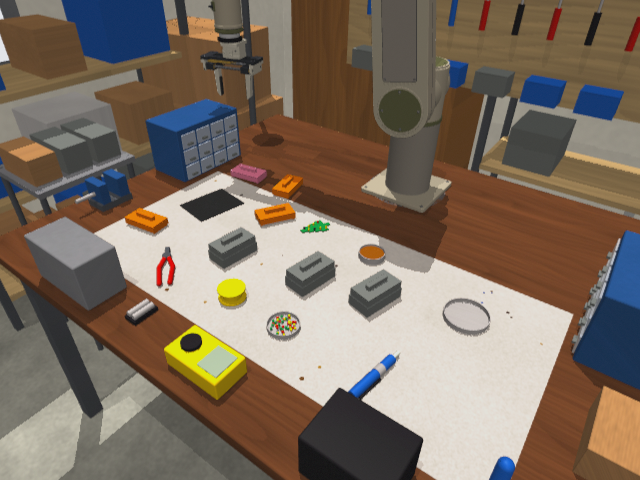

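The top view shows three grey boxes at about (380,186), (300,200) and (242,214). The look-alikes are orange lids at (485,167), (393,256) and (424,311), and a pink one at (483,306). The empty tin is at (174,243); the filled tins are at (284,147) and (276,264). The pad is at (464,235). I choose the grey boxes and will measure their yaw next.

```bash
cat >> h.py <<'E'
def fit(n,mask,z):
    ys,xs=np.nonzero(mask); P=np.array([ray(n,x,y,z)[:2] for x,y in zip(xs,ys)],np.float32)*1000
    (c,s,a)=cv2.minAreaRect(P)
    if s[0]<s[1]: a+=90
    m=P.mean(0); w,v=np.linalg.eigh(np.cov((P-m).T)); a2=np.degrees(np.arctan2(v[1,1],v[0,1]))
    return np.round(c,1),np.round(s,1),round(a%180,1),np.round(m,1),round(a2%180,1)
E
python3 - <<'E'
from h import *
im=robot.read_camera("top")
for q,z in(("lid_a_rib",.048),("box_a_mid",.028),("tin",.014),("pad",.004)):
    for d in robot.regions_of("top",q):
        m=d["pixels"]; ys,xs=np.nonzero(m); print(q,round(d["conf"],2),m.sum(),int(xs.mean()),int(ys.mean()),*fit("top",m,z))
# color based
hsv=cv2.cvtColor(im,cv2.COLOR_BGR2HSV)
c=im[130:290,140:520]
for (x,y) in((382,198),(300,210),(242,222),(310,190)): print(im[y,x])
sub=((hsv[...,1]<60)&(hsv[...,2]<150)).astype(np.uint8)
k,l,st,ce=cv2.connectedComponentsWithStats(sub)
for i in range(1,k):
    if 500<st[i,4]<4000 and 130<ce[i][1]<290: print(st[i],ce[i].round(1),*fit("top",l==i,.048))
cv2.imwrite("pics/crop.png",cv2.resize(im[150:290,140:400],None,fx=3,fy=3,interpolation=cv2.INTER_CUBIC))
E
```

```text
lid_a_rib 0.93 822 483 167 [ 623.4 -466.8] [ 59.6 106.3] 98.4 [ 622.6 -466.5] 97.6
lid_a_rib 0.9 892 381 184 [ 582.3 -191.6] [ 59.7 111.4] 172.6 [ 581.5 -191.8] 171.9
lid_a_rib 0.9 903 422 312 [ 240.8 -283.5] [104.2  59.8] 11.9 [ 241.2 -284.1] 12.8Traceback (most recent call last):
  File "<stdin>", line 5, in <module>
  File "h.py", line 11, in fit
    ys,xs=np.nonzero(mask); P=np.array([ray(n,x,y,z)[:2] for x,y in zip(xs,ys)],np.float32)*1000
                                        ~~~^^^^^^^^^
  File "h.py", line 9, in ray
    f,cx,cy,R,t=cal(n); d=R.T@np.array([(u-cx)/f,(v-cy)/f,1]); o=-R.T@t; return o+d*(z-o[2])/d[2]
                ~~~^^^
  File "h.py", line 4, in cal
    c=robot.calibration(n); f=240/np.tan(np.radians(c["vertical_fov"])/2)
ValueError: time passes only in moves, steps and waits
```

```bash
python3 - <<'E'
s=open('h.py').read()
s=s.replace("def ray(n,u,v,z):\n    f,cx,cy,R,t=cal(n);","def ray(n,u,v,z,C=None):\n    f,cx,cy,R,t=C or cal(n);").replace("[ray(n,x,y,z)[:2] for","[ray(n,x,y,z,C)[:2] for").replace("    ys,xs=np.nonzero(mask); P","    C=cal(n); ys,xs=np.nonzero(mask); P")
open('h.py','w').write(s)
E
python3 - <<'E'
from h import *
im=robot.read_camera("top")
cv2.imwrite("pics/crop.png",cv2.resize(im[150:290,140:400],None,fx=3,fy=3,interpolation=cv2.INTER_CUBIC))
for q,z in(("lid_a_rib",.048),("tin",.014),("pad",.004)):
    for d in robot.regions_of("top",q):
        m=d["pixels"]; ys,xs=np.nonzero(m); print(q,round(d["conf"],2),m.sum(),int(xs.mean()),int(ys.mean()),*fit("top",m,z))
hsv=cv2.cvtColor(im,cv2.COLOR_BGR2HSV)
for (x,y) in((382,198),(300,210),(242,222),(312,190)): print(im[y,x])
sub=((hsv[...,1]<60)&(hsv[...,2]<150)).astype(np.uint8)
k,l,st,ce=cv2.connectedComponentsWithStats(sub)
for i in range(1,k):
    if 500<st[i,4]<4000 and 130<ce[i][1]<290: print(st[i],ce[i].round(1),*fit("top",l==i,.048))
E
```

```text
lid_a_rib 0.95 858 381 184 [ 581.6 -189.8] [ 59.4 109.3] 174.0 [ 580.9 -190.4] 173.2
lid_a_rib 0.87 893 483 167 [ 621.4 -468.7] [ 63.1 109.9] 97.8 [ 621.8 -468.2] 97.9
lid_a_rib 0.8 914 481 306 [ 251.2 -438. ] [ 59.5 108.5] 98.0 [ 251.8 -437.7] 97.2
lid_a_rib 0.68 813 392 256 [ 387.4 -212.4] [ 56.3 103.5] 150.6 [ 387.3 -211.6] 150.4
lid_a_rib 0.67 952 422 311 [ 240.8 -283.5] [107.7  62.1] 12.1 [ 241.6 -283.8] 14.6
tin 0.92 1143 172 242 [442.  372.2] [101.5 100.1] 26.4 [441.1 371.4] 71.0
pad 0.7 1123 172 242 [442.3 373.5] [100.5  99.2] 58.8 [442.6 374.2] 35.4
pad 0.65 2465 463 235 [ 447.8 -413. ] [124.5 154.4] 169.3 [ 446.5 -413.2] 168.4
[119 125 127]
[101 108 108]
[111 117 119]
[ 98 103 104]
[   0  163   35  158 2158] [ 15.7 209.4] [456.5 767.2] [414.9  88.4] 3.2 [535.1 775.1] 0.3
[ 365  164   29   44 1087] [379.  185.7] [ 578.8 -183.6] [ 70.4 116.1] 173.0 [ 578.4 -184. ] 172.0
[ 284  179   31   45 1062] [299.4 200.8] [542.2  29.5] [ 68.5 114.1] 170.5 [541.8  29. ] 171.0
[ 225  192   34   46 1081] [241.8 214.4] [508.7 181.9] [ 69.1 112.2] 165.8 [508.4 181.6] 167.1
```

View pics/crop.png

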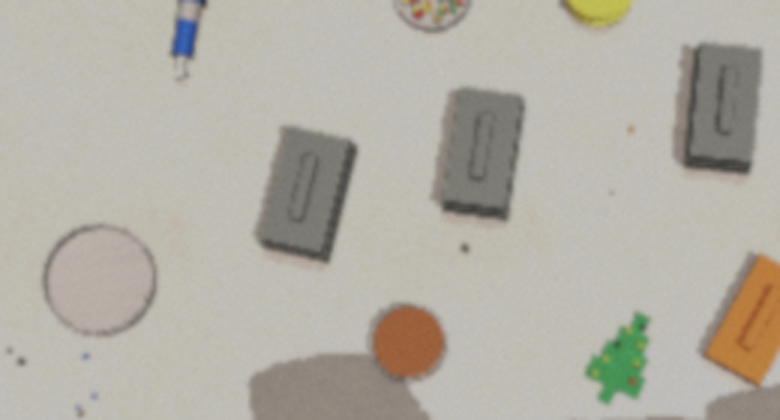

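The crop confirms three closed grey boxes with ribs at crop px (726,100), (482,145) and (303,187), and the empty tin at (99,280).

```bash
cat >> h.py <<'E'
def tool():
    s=robot.read_state(); R=cv2.Rodrigues(np.array(s["orientation"]))[0]; return s,R,np.array(s["tool_pos"])
def to(p,yaw=None):
    "shift in tool mm and turn deg to put TCP at p with tool x at world yaw deg"
    s,R,t=tool(); d=R.T@(np.array(p)-t)*1000; y0=np.degrees(np.arctan2(R[1,0],R[0,0]))
    return np.round(d,1), None if yaw is None else round((y0-yaw+90)%180-90,1), round(y0,1), np.round(t,4)
E
python3 - <<'E'
from h import *
C=cal("top")
for u,v in((382,183),(300.7,198.3),(241,212.3)): print(ray("top",u,v,.06,C).round(4))
print(to((.58,-.19,.2),-8)); print(cal("wrist")[3:],)
E
```

```text
[ 0.5828 -0.191   0.06  ]
[0.5459 0.0252 0.06  ]
[0.5117 0.1824 0.06  ]
(array([ 507.7, -261.3,   18.7]), np.float64(23.6), np.float64(15.6), array([ 0.1611, -0.578 ,  0.2187]))
(array([[ 2.69053733e-01, -9.63125020e-01, -5.33196453e-04],
       [-9.28034977e-01, -2.59399150e-01,  2.67325949e-01],
       [-2.57606621e-01, -7.14302196e-02, -9.63606015e-01]]), array([-0.60175166, -0.0316128 ,  0.38948706]))
```

Emit:
play_rows:
  increments: "508 -261 0 23.6 -1;508 -261 0 23.6 -1;508 -261 0 23.6 -1;508 -261 0 23.6 -1;508 -261 0 23.6 -1;508 -261 0 23.6 -1;508 -261 0 23.6 -1;508 -261 0 23.6 -1;508 -261 0 23.6 -1;508 -261 0 23.6 -1;508 -261 0 23.6 -1;508 -261 0 23.6 -1;508 -261 0 23.6 -1;508 -261 0 23.6 -1"

```text
t: 2.2
tool_pos: [0.5803, -0.1899, 0.2184]
orientation: [3.134, -0.218, -0.001]
force: [0.6, -0.8, -0.5]
opening: 0.0931
gripper_force: 0.0
```

```bash
cat > look.py <<'E'
from h import *
import sys
def look(name,save=None,near=None):
    C=cal("wrist"); im=robot.read_camera("wrist")
    if save: cv2.imwrite("pics/"+save,im)
    f,cx,cy,R,t=C
    for q in("lid_a_rib",):
        for d in robot.landmark_of("wrist",q): print(q,round(d["conf"],2),np.round(d["centre"],4))
    hsv=cv2.cvtColor(im,cv2.COLOR_BGR2HSV)
    sub=((hsv[...,1]<60)&(hsv[...,2]<150)).astype(np.uint8)
    k,l,st,ce=cv2.connectedComponentsWithStats(sub)
    for i in range(1,k):
        if st[i,4]>3000:
            ys,xs=np.nonzero(l==i); d=np.stack([(xs-cx)/f,(ys-cy)/f,np.ones(len(xs))]); d=R.T@d; o=-R.T@t
            P=((o[:,None]+d*(.048-o[2])/d[2])[:2].T*1000).astype(np.float32); r=cv2.minAreaRect(P)
            print(st[i],"rect",np.round(r[0],1),np.round(r[1],1),round(r[2],1))
if __name__=="__main__": look("wrist",sys.argv[1]); print(tool()[2],to((0,0,0))[2],robot.read_state()["force"])
E
python3 look.py w1.png
```

```text
lid_a_rib 0.98 [ 0.6346 -0.4786  0.0309]
lid_a_rib 0.86 [ 0.5831 -0.1942  0.054 ]
lid_a_rib 0.61 [ 0.3915 -0.215   0.0311]
[    0    48   640   398 76142] rect [ 453.9 -158.5] [668.6 422. ] 61.0
[ 550  337   90   74 4519] rect [ 357.6 -488.5] [107.6 103.7] 85.7
[   0  341  112  131 6262] rect [398.6 167.2] [137.8 188. ] 80.7
[ 0.57969361 -0.19105501  0.21859217] -8.1 [-0.38732065 -0.0848426   0.62078793]
```

View pics/w1.png

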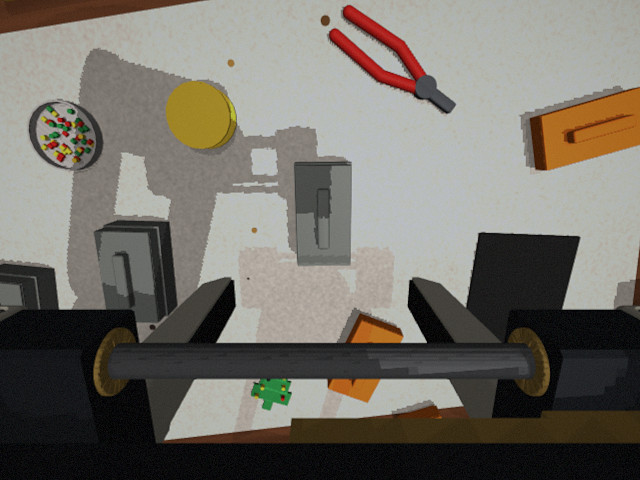

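The wrist view shows the right grey box at about (323,213), with its rib spanning (317–330, 189–248) and roughly aligned to the gripper. I'll convert the edges to world coordinates.

```bash
python3 - <<'E'
from h import *
C=cal("wrist")
for u,v,z in((323.5,189,.06),(323.5,247,.06),(295,165,.048),(351,165,.048),(297,262,.048),(351,262,.048)): print(u,v,ray("wrist",u,v,z,C).round(4))
print(to((.584,-.190,.10),-8))
E
python3 - <<'E'
import cv2
im=cv2.imread('pics/w1.png');cv2.imwrite('pics/w1c.png',cv2.resize(im[150:330,80:370],None,fx=2.7,fy=2.7,interpolation=cv2.INTER_CUBIC))
E
```

```text
323.5 189 [ 0.6165 -0.2002  0.06  ]
323.5 247 [ 0.5592 -0.1922  0.06  ]
295 165 [ 0.6421 -0.1758  0.048 ]
351 165 [ 0.6345 -0.2299  0.048 ]
297 262 [ 0.5432 -0.1618  0.048 ]
351 262 [ 0.5353 -0.2183  0.048 ]
(array([  4.2,  -1.7, 118.6]), np.float64(-0.1), np.float64(-8.1), array([ 0.5797, -0.1911,  0.2186]))
```

View pics/w1c.png

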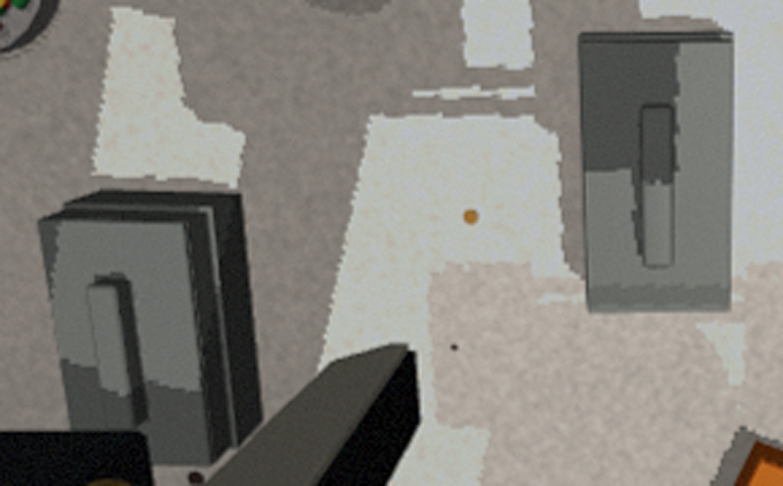

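Emit:
play_rows:
  increments: "9 4 50 0 -1;9 4 90 0 -1;9 4 130 0 -1;9 4 160 0 -1;9 4 185 0 -1;9 4 200 0 -1;9 4 208 0 -1;9 4 213 0 -1;9 4 213 0 -1;9 4 213 0 1;9 4 213 0 1;9 4 213 0 1;9 4 213 0 1;9 4 213 0 1;9 4 213 0 1"
  force: 30

```text
t: 3.8
tool_pos: [0.5892, -0.1948, 0.0061]
orientation: [-3.133, 0.22, -0.001]
force: [0.6, 4.5, 4.4]
opening: 0.0595
gripper_force: 30.0
```

Emit:
play_rows:
  increments: "0 0 -6 0 1;0 0 -13 0 1;0 0 -20 0 1;0 0 -25 0 1;0 0 -25 0 1;0 0 -25 0 1;0 0 -25 0 1;0 0 -25 0 1;0 0 -25 0 1"

```text
t: 4.7
tool_pos: [0.5885, -0.1953, 0.0303]
orientation: [-3.134, 0.22, 0.001]
force: [0.3, -0.4, -4.5]
opening: 0.0602
gripper_force: 30.0
```

```bash
python3 - <<'E'
from h import *
for i in range(4):
    s=robot.read_state();print(s["force"].round(2),s["tool_pos"].round(4));robot.read_camera("top")
E
```

```text
[ 0.28 -0.43 -4.51] [ 0.5885 -0.1953  0.0303]
[-0.08  0.03 -4.3 ] [ 0.5886 -0.1953  0.0304]
[ 0.28  0.37 -4.85] [ 0.5886 -0.1953  0.0304]
[ 0.51  0.78 -4.3 ] [ 0.5887 -0.1953  0.0305]
```

Box 1 weighs about 4.5 N, so it is the heavy one. I'll set it back, then heft the other two as asked.

Emit:
play_rows:
  increments: "0 0 6 0 1;0 0 12 0 1;0 0 18 0 1;0 0 22 0 1;0 0 25 0 1;0 0 25 0 1;0 0 25 0 -1;0 0 25 0 -1;0 0 25 0 -1;0 0 25 0 -1;0 0 25 0 -1;0 0 0 0 -1;0 0 -50 0 -1;0 0 -95 0 -1;0 0 -140 0 -1;0 0 -170 0 -1;0 0 -185 0 -1;0 0 -187 0 -1"

```text
t: 6.7
tool_pos: [0.5899, -0.1959, 0.2199]
orientation: [3.133, -0.22, 0.006]
force: [-0.1, -0.6, -0.1]
opening: 0.0926
gripper_force: 0.0
```

```bash
python3 - <<'E'
from h import *
print(to((.546,.025,.218),-9.5), robot.read_state()["opening"])
E
```

```text
(array([ -74.3, -212.6,    1.4]), np.float64(1.5), np.float64(-8.0), array([ 0.5899, -0.1959,  0.2199])) 0.0926304128818586
```

Emit:
play_rows:
  increments: "-16 -49 0 1.5 -1;-32 -98 0 1.5 -1;-48 -145 0 1.5 -1;-64 -190 0 1.5 -1;-70 -209 0 1.5 -1;-70 -209 0 1.5 -1;-70 -209 0 1.5 -1"

```text
t: 7.4
tool_pos: [0.5477, 0.0214, 0.2154]
orientation: [3.13, -0.259, -0.005]
force: [0.3, -0.9, 0.3]
opening: 0.0929
gripper_force: 0.0
```

```bash
python3 - <<'E'
from h import *
C=cal("wrist"); im=robot.read_camera("wrist"); cv2.imwrite("pics/w2.png",im)
np.savez("c2.npz",f=C[0],cx=C[1],cy=C[2],R=C[3],t=C[4])
for d in robot.landmark_of("wrist","lid_a_rib"): print(round(d["conf"],2),np.round(d["centre"],4))
print(to((.551,.021,.1),-9.5))
cv2.imwrite("pics/w2c.png",cv2.resize(im[130:330,30:380],None,fx=2,fy=2,interpolation=cv2.INTER_CUBIC))
E
```

```text
0.64 [ 0.5852 -0.197   0.055 ]
0.58 [ 0.3892 -0.2186  0.0338]
(array([  2.8,  -1.2, 116.2]), np.float64(-0.1), np.float64(-9.6), array([0.5482, 0.0203, 0.2162]))
```

View pics/w2c.png

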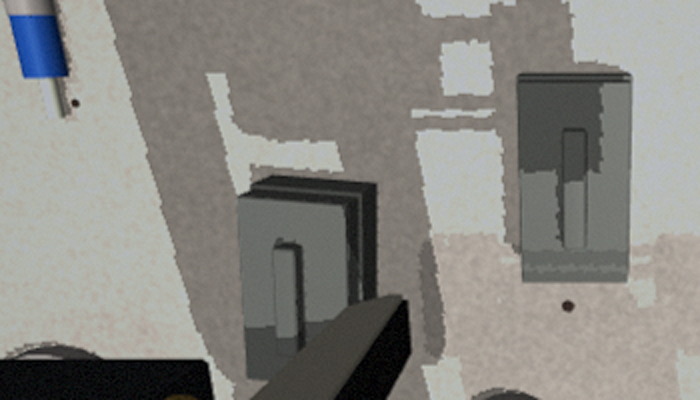

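Box 2's rib is centred at about px (317.5,224.5) and aligned with the gripper. Box 3 is at the lower left, with its rib at about (173,276).

```bash
python3 - <<'E'
from h import *
d=np.load("c2.npz"); C=(float(d["f"]),float(d["cx"]),float(d["cy"]),d["R"],d["t"])
def g(u,v,z): return ray("",u/2+30,v/2+130,z,C)
def seg(a,b,z,l):
    a,b=g(*a,z),g(*b,z); e=a-b; print(l,((a+b)/2).round(4),round(np.linalg.norm(e),4),round(np.degrees(np.arctan2(e[1],e[0])),2))
seg((575,129),(575.5,249),.06,"rib2"); seg((518,85),(522,252),.048,"L2"); seg((631,85),(628.5,252),.048,"R2")
seg((284.5,247),(286.5,338),.06,"rib3"); seg((239,200),(247,375),.048,"L3"); seg((346,207),(349,300),.048,"R3")
E
```

```text
rib2 [0.5505 0.0227 0.06  ] 0.06 -9.35
L2 [0.5621 0.049  0.048 ] 0.0852 -9.51
R2 [ 0.553  -0.0054  0.048 ] 0.0852 -9.17
rib3 [0.5216 0.1775 0.06  ] 0.0499 -15.09
L3 [0.523  0.2056 0.048 ] 0.0992 -14.8
R3 [0.5336 0.1459 0.048 ] 0.051 -13.09
```

Emit:
play_rows:
  increments: "2 -2.5 50 0 -1;2 -2.5 90 0 -1;2 -2.5 130 0 -1;2 -2.5 160 0 -1;2 -2.5 185 0 -1;2 -2.5 198 0 -1;2 -2.5 206 0 -1;2 -2.5 210 0 -1;2 -2.5 210 0 -1;2 -2.5 210 0 1;2 -2.5 210 0 1;2 -2.5 210 0 1;2 -2.5 210 0 1;2 -2.5 210 0 1;2 -2.5 210 0 1"
  force: 30

```text
t: 9.0
tool_pos: [0.5513, 0.0237, 0.008]
orientation: [-3.13, 0.261, -0.001]
force: [-0.6, 1.9, 3.9]
opening: 0.0599
gripper_force: 30.0
```

Emit:
play_rows:
  increments: "0 0 -6 0 1;0 0 -13 0 1;0 0 -20 0 1;0 0 -25 0 1;0 0 -25 0 1;0 0 -25 0 1;0 0 -25 0 1;0 0 -25 0 1;0 0 -25 0 1"

```text
t: 9.9
tool_pos: [0.5507, 0.0235, 0.0323]
orientation: [3.131, -0.261, -0.001]
force: [0.3, 0.4, -1.0]
opening: 0.0599
gripper_force: 30.0
```

```bash
python3 - <<'E'
from h import *
for i in range(4):
    s=robot.read_state();print(s["force"].round(2),s["tool_pos"].round(4),s["opening"]);robot.read_camera("top")
E
```

```text
[ 0.27  0.38 -1.  ] [0.5507 0.0235 0.0323] 0.05988106273518068
[ 0.38  0.8  -1.56] [0.5508 0.0235 0.0324] 0.05987204851217158
[-0.23 -0.13 -2.26] [0.5508 0.0235 0.0324] 0.05956844784719146
[ 0.33  0.27 -0.83] [0.5509 0.0235 0.0325] 0.059987327113862995
```

Box 2 weighs about 1.5 N, so it is empty. I'll set it back and go to box 3 at about (0.5216, 0.1775), yaw -14.5°.

Emit:
play_rows:
  increments: "0 0 6 0 1;0 0 12 0 1;0 0 18 0 1;0 0 22 0 1;0 0 25 0 1;0 0 25 0 1;0 0 25 0 -1;0 0 25 0 -1;0 0 25 0 -1;0 0 25 0 -1;0 0 25 0 -1;0 0 0 0 -1;0 0 -50 0 -1;0 0 -95 0 -1;0 0 -140 0 -1;0 0 -170 0 -1;0 0 -185 0 -1;0 0 -187 0 -1"

```text
t: 11.9
tool_pos: [0.5521, 0.0234, 0.2216]
orientation: [-3.131, 0.261, -0.006]
force: [0.6, 0.6, -0.1]
opening: 0.0929
gripper_force: 0.0
```

```bash
python3 - <<'E'
from h import *
print(to((.518,.178,.218),-14.0), robot.read_state()["opening"])
E
```

```text
(array([ -59.3, -146.8,    3.5]), np.float64(4.5), np.float64(-9.5), array([0.5521, 0.0234, 0.2216])) 0.09288453429392514
```

Emit:
play_rows:
  increments: "-18 -46 0 4.5 -1;-36 -92 0 4.5 -1;-52 -130 0 4.5 -1;-59 -147 0 4.5 -1;-59 -147 0 4.5 -1;-59 -147 0 4.5 -1"

```text
t: 12.5
tool_pos: [0.5162, 0.1779, 0.2174]
orientation: [3.117, -0.382, -0.005]
force: [0.2, 0.2, -0.6]
opening: 0.0929
gripper_force: 0.0
```

```bash
python3 - <<'E'
from h import *
C=cal("wrist"); im=robot.read_camera("wrist"); cv2.imwrite("pics/w3.png",im)
np.savez("c3.npz",f=C[0],cx=C[1],cy=C[2],R=C[3],t=C[4])
for d in robot.landmark_of("wrist","lid_a_rib"): print(round(d["conf"],2),np.round(d["centre"],4))
print(to((.518,.178,.1),-14))
cv2.imwrite("pics/w3c.png",cv2.resize(im[130:330,180:430],None,fx=3,fy=3,interpolation=cv2.INTER_CUBIC))
E
```

```text
(array([  1. ,  -1.4, 118.3]), np.float64(-0.1), np.float64(-14.1), array([0.5169, 0.177 , 0.2183]))
```

View pics/w3c.png

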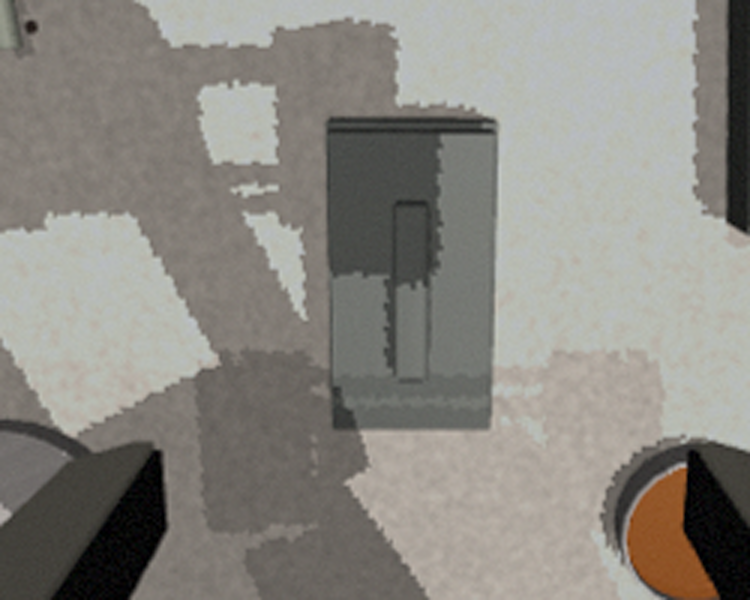

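Box 3's rib is centred at about (317,227), the same offset as box 2, and the yaw is aligned.

Emit:
play_rows:
  increments: "0 -2.5 50 0 -1;0 -2.5 90 0 -1;0 -2.5 130 0 -1;0 -2.5 160 0 -1;0 -2.5 185 0 -1;0 -2.5 198 0 -1;0 -2.5 206 0 -1;0 -2.5 211 0 -1;0 -2.5 211 0 -1;0 -2.5 211 0 1;0 -2.5 211 0 1;0 -2.5 211 0 1;0 -2.5 211 0 1;0 -2.5 211 0 1;0 -2.5 211 0 1"
  force: 30

```text
t: 14.1
tool_pos: [0.518, 0.1809, 0.009]
orientation: [-3.118, 0.383, -0.001]
force: [-0.4, -0.3, 2.4]
opening: 0.0594
gripper_force: 30.0
```

Emit:
play_rows:
  increments: "0 0 -6 0 1;0 0 -13 0 1;0 0 -20 0 1;0 0 -25 0 1;0 0 -25 0 1;0 0 -25 0 1;0 0 -25 0 1;0 0 -25 0 1;0 0 -25 0 1"

```text
t: 15.0
tool_pos: [0.5175, 0.1806, 0.0333]
orientation: [3.118, -0.384, -0.001]
force: [-0.9, 0.0, -1.3]
opening: 0.0599
gripper_force: 30.0
```

```bash
python3 - <<'E'
from h import *
for i in range(4):
    s=robot.read_state();print(s["force"].round(2),s["tool_pos"].round(4),s["opening"]);robot.read_camera("top")
E
```

```text
[-0.89  0.01 -1.32] [0.5175 0.1806 0.0333] 0.05989028837227543
[ 0.63 -0.68 -1.22] [0.5175 0.1806 0.0334] 0.0596475574259667
[-0.34 -0.83 -1.4 ] [0.5176 0.1806 0.0334] 0.05944129539937536
[-0.57 -0.42 -1.32] [0.5177 0.1806 0.0335] 0.06008633400653214
```

Box 3 is empty too, so box 1 is the heavy one.

Emit:
play_rows:
  increments: "0 0 6 0 1;0 0 12 0 1;0 0 18 0 1;0 0 22 0 1;0 0 25 0 1;0 0 25 0 1;0 0 25 0 -1;0 0 25 0 -1;0 0 25 0 -1;0 0 25 0 -1;0 0 25 0 -1;0 0 0 0 -1;0 0 -50 0 -1;0 0 -95 0 -1;0 0 -140 0 -1;0 0 -170 0 -1;0 0 -185 0 -1;0 0 -187 0 -1"

```text
t: 17.0
tool_pos: [0.5188, 0.1809, 0.2226]
orientation: [-3.117, 0.383, -0.005]
force: [0.6, 0.1, 0.7]
opening: 0.0931
gripper_force: 0.0
```

```bash
python3 - <<'E'
from h import *
print(to((.5885,-.1955,.218),-8))
for d in robot.landmark_of("top","lid_a_rib"): print(round(d["conf"],2),np.round(d["centre"],4))
E
```

```text
(array([158.8, 348.3,   4.5]), np.float64(-6.0), np.float64(-14.0), array([0.5188, 0.1809, 0.2226]))
0.91 [ 0.2563 -0.4498  0.0285]
0.87 [ 0.2431 -0.2919  0.035 ]
0.81 [ 0.3966 -0.2162  0.0347]
0.77 [ 0.6383 -0.4779  0.0271]
0.74 [ 0.589  -0.1963  0.0528]
```

Emit:
play_rows:
  increments: "20 44 0 -6 -1;40 88 0 -6 -1;60 132 0 -6 -1;80 176 0 -6 -1;100 220 0 -6 -1;120 264 0 -6 -1;140 308 0 -6 0.3;155 340 0 -6 0.3;159 348 0 -6 0.3;159 348 30 -6 0.3;159 348 70 -6 0.3;159 348 105 -6 0.3;159 348 130 -6 0.3;159 348 138 -6 0.3;159 348 138 -6 0.3;159 348 138 -6 0.3"

```text
t: 18.65
tool_pos: [0.5882, -0.1953, 0.0835]
orientation: [3.134, -0.219, 0.001]
force: [0.9, 0.5, -0.2]
opening: 0.0326
gripper_force: 0.0
```

```bash
python3 - <<'E'
from h import *
print(to((.5885,-.1955,.051),-8),robot.read_state()["opening"])
E
```

```text
(array([ 0.3,  0.2, 32.5]), np.float64(-0.0), np.float64(-8.0), array([ 0.5882, -0.1953,  0.0835])) 0.03262340110094801
```

Emit:
play_rows:
  increments: "0 0 15 0 0.3;0 0 26 0 0.3;0 0 32 0 0.3;0 0 32 0 0.3;0 0 32 0 1;0 0 32 0 1;0 0 32 0 1;0 0 32 0 1;0 0 32 0 1"
  force: 15

```text
t: 19.55
tool_pos: [0.5879, -0.1957, 0.0511]
orientation: [3.134, -0.22, 0.001]
force: [-0.1, -0.2, 1.3]
opening: 0.0118
gripper_force: 15.0
```

Emit:
play_rows:
  increments: "0 0 -4 0 1;0 0 -8 0 1;0 0 -14 0 1;0 0 -24 0 1;0 0 -45 0 1;0 0 -75 0 1;0 0 -105 0 1;0 0 -120 0 1;0 0 -120 0 1"

```text
t: 20.45
tool_pos: [0.5895, -0.1963, 0.1743]
orientation: [3.132, -0.22, 0.009]
force: [0.1, -0.3, 0.4]
opening: 0.0118
gripper_force: 15.0
```

```bash
python3 - <<'E'
from h import *
T={}
cv2.imwrite("pics/s1.png",robot.read_camera("scene"))
for c in("top","scene"):
  for q in("pad","box_a_mid","tin"):
    if c=="top" and q=="pad": robot.read_camera("top")
    if c=="scene" and q=="pad": robot.read_camera("scene")
    for d in robot.landmark_of(c,q): print(c,q,round(d["conf"],2),np.round(d["centre"],4),px(c,d["centre"]))
for d in robot.regions_of("top","pad"): print(*fit("top",d["pixels"],.004))
print(to((.452,-.416,.17),-10),robot.read_state()["opening"],robot.read_state()["gripper_force"])
E
```

```text
top pad 0.88 [ 4.502e-01 -4.174e-01  4.000e-04] [465 234]
top pad 0.53 [0.5445 0.0261 0.056 ] [300 199]
top box_a_mid 0.72 [ 0.588  -0.1917  0.0119] [380 185]
top tin 0.87 [ 0.4453  0.3652 -0.0056] [176 242]
scene pad 0.68 [ 0.4528 -0.4135  0.0015] [212 204]
scene box_a_mid 0.94 [ 0.5904 -0.1949  0.0164] [232 249]
scene box_a_mid 0.72 [0.5502 0.0259 0.0145] [311 276]
scene tin 0.92 [ 0.4493  0.3748 -0.0011] [466 320]
[ 448.2 -414.2] [119.3 152.6] 169.9 [ 447.1 -413.8] 171.1
(array([-1.032e+02,  2.374e+02, -1.000e-01]), np.float64(2.0), np.float64(-8.0), array([ 0.5873, -0.1954,  0.1698])) 0.011801566092472585 14.998743385076523
```

View pics/s1.png

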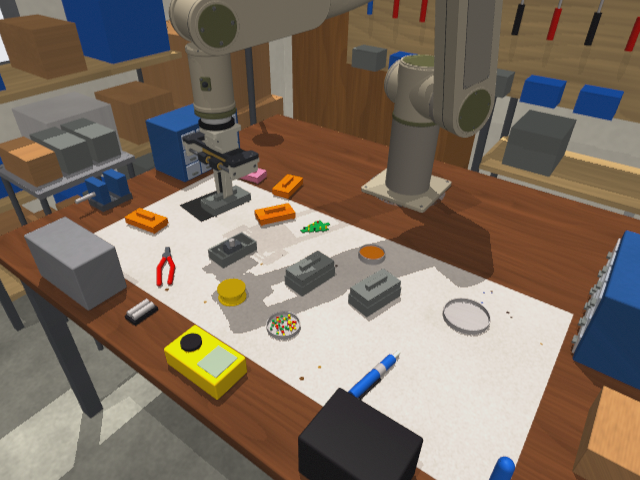

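The lid is held, the box is open at (233,245) with the can's stud visible, and the pad is at (212,204). Next I move the lid over the pad.

Emit:
play_rows:
  increments: "-17 39 0 2 1;-35 80 0 2 1;-53 121 0 2 1;-71 162 0 2 1;-88 203 0 2 1;-99 228 0 2 1;-103 237 20 2 1;-103 237 55 2 1;-103 237 85 2 1;-103 237 95 2 1;-103 237 95 2 1;-103 237 95 2 1"

```text
t: 22.15
tool_pos: [0.4533, -0.4163, 0.0771]
orientation: [3.129, -0.274, 0.002]
force: [-0.2, -0.2, 0.1]
opening: 0.0118
gripper_force: 15.0
```

```bash
python3 - <<'E'
from h import *
print(to((.452,-.416,.0335),-10),robot.read_state()["opening"])
C=cal("wrist");im=robot.read_camera("wrist");cv2.imwrite("pics/w4.png",im)
for d in robot.landmark_of("wrist","pad"): print(round(d["conf"],2),np.round(d["centre"],4))
E
```

```text
(array([-1.4, -0.1, 43.6]), np.float64(-0.0), np.float64(-10.0), array([ 0.4533, -0.4163,  0.0771])) 0.011849262056465727
```

View pics/w4.png

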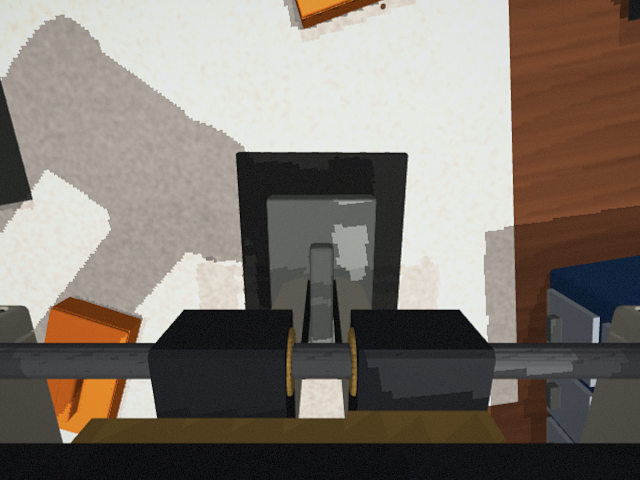

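The wrist view shows the lid centred across the pad (lid 268–376, pad 237–407) and aligned with it. I lower and release it.

Emit:
play_rows:
  increments: "-1 0 15 0 1;-1 0 30 0 1;-1 0 38 0 1;-1 0 42 0 1;-1 0 44 0 1;-1 0 44 0 1;-1 0 44 0 0.3;-1 0 44 0 0.3;-1 0 44 0 0.3;-1 0 44 0 0.3;-1 0 35 0 0.3;-1 0 0 0 0.3;-1 0 -50 0 0.3;-1 0 -90 0 0.3;-1 0 -100 0 0.3"

```text
t: 23.75
tool_pos: [0.4538, -0.4181, 0.1832]
orientation: [3.123, -0.274, 0.012]
force: [1.3, -0.7, 0.3]
opening: 0.0327
gripper_force: 0.0
```

```bash
python3 - <<'E'
from h import *
print(to((.5885,-.1955,.17),-8),robot.read_state()["opening"])
robot.read_camera("top")
for d in robot.landmark_of("top","lid_a_rib"): print(round(d["conf"],2),np.round(d["centre"],4))
E
```

```text
(array([  93.7, -242.7,   12.5]), np.float64(-2.0), np.float64(-10.0), array([ 0.4538, -0.4181,  0.1832])) 0.03270235847608187
0.94 [ 0.6364 -0.4784  0.0287]
0.76 [ 0.2567 -0.4462  0.0297]
0.6 [ 0.3964 -0.2156  0.0346]
0.51 [ 0.4531 -0.4141  0.0322]
```

Emit:
play_rows:
  increments: "18 -46 0 -2 0.3;36 -92 0 -2 0.3;54 -138 0 -2 0.3;72 -184 0 -2 0.3;87 -225 0 -2 0.3;94 -243 0 -2 0.3;94 -243 30 -2 0.3;94 -243 70 -2 0.3;94 -243 105 -2 0.3;94 -243 120 -2 0.3;94 -243 120 -2 0.3;94 -243 120 -2 0.3"
  force: 30

```text
t: 25.05
tool_pos: [0.5866, -0.1929, 0.0561]
orientation: [-3.134, 0.22, 0.0]
force: [0.5, 0.4, 0.3]
opening: 0.0325
gripper_force: 0.0
```

```bash
python3 - <<'E'
from h import *
print(to((.5885,-.1955,.0315),-8),robot.read_state()["opening"])
C=cal("wrist");im=robot.read_camera("wrist");cv2.imwrite("pics/w5.png",im)
E
```

```text
(array([ 2.2,  2.3, 24.6]), np.float64(-0.0), np.float64(-8.0), array([ 0.5866, -0.1929,  0.0561])) 0.03247460863790335
```

View pics/w5.png

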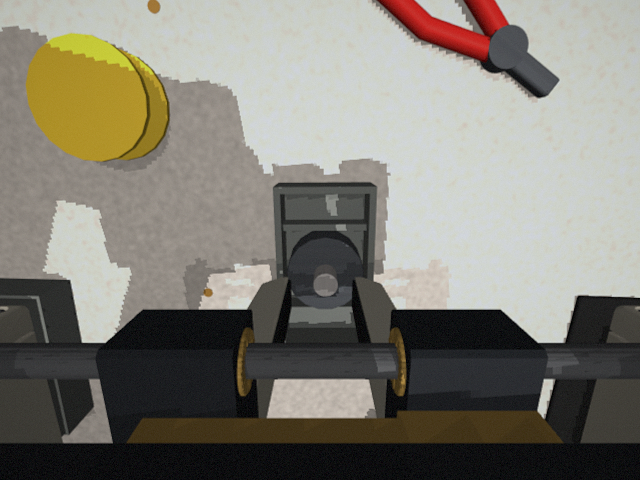

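The stud is at (325,285), between the open fingers. I descend and grip it.

Emit:
play_rows:
  increments: "2 2.3 0 0 0.3;2 2.3 10 0 0.3;2 2.3 18 0 0.3;2 2.3 23 0 0.3;2 2.3 24.5 0 0.3;2 2.3 24.5 0 0.3;2 2.3 24.5 0 1;2 2.3 24.5 0 1;2 2.3 24.5 0 1;2 2.3 24.5 0 1;2 2.3 24.5 0 1"
  force: 35

```text
t: 26.2
tool_pos: [0.5884, -0.1954, 0.0315]
orientation: [3.134, -0.22, 0.001]
force: [0.4, -0.1, 1.4]
opening: 0.0129
gripper_force: 35.0
```

Emit:
play_rows:
  increments: "0 0 -4 0 1;0 0 -9 0 1;0 0 -15 0 1;0 0 -22 0 1;0 0 -32 0 1;0 0 -50 0 1;0 0 -75 0 1;0 0 -95 0 1;0 0 -100 0 1;0 0 -100 0 1"

```text
t: 27.2
tool_pos: [0.589, -0.1957, 0.1327]
orientation: [3.133, -0.22, 0.004]
force: [0.4, -0.4, -3.4]
opening: 0.013
gripper_force: 35.0
```

```bash
python3 - <<'E'
from h import *
print(to((.447,.370,.13)),robot.read_state()["opening"],robot.read_state()["force"])
E
```

```text
(array([-219.6, -540.3,    1.7]), None, np.float64(-8.0), array([ 0.589 , -0.1957,  0.1327])) 0.012957540972447558 [ 0.44771842 -0.44958057 -3.38512791]
```

Emit:
play_rows:
  increments: "-8 -19 -10 0 1;-20 -50 -10 0 1;-36 -89 -10 0 1;-54 -132 -10 0 1;-72 -176 -10 0 1;-90 -220 -10 0 1;-107 -264 -10 0 1;-125 -308 -10 0 1;-143 -352 -10 0 1;-161 -396 -10 0 1;-179 -440 -10 0 1;-196 -482 -10 0 1;-209 -515 -10 0 1;-217 -534 -10 0 1;-220 -540 -10 0 1;-220 -540 -10 0 1;-220 -540 -10 0 1"

```text
t: 28.9
tool_pos: [0.4456, 0.369, 0.1402]
orientation: [3.132, -0.22, -0.002]
force: [0.7, 0.4, -2.9]
opening: 0.0129
gripper_force: 35.0
```

```bash
python3 - <<'E'
from h import *
print(to((.447,.370,.0315)),robot.read_state()["opening"],robot.read_state()["q"].round(2))
C=cal("wrist");im=robot.read_camera("wrist");cv2.imwrite("pics/w6.png",im)
for d in robot.landmark_of("wrist","tin"): print(round(d["conf"],2),np.round(d["centre"],4))
f,cx,cy,R,t=C
for d in robot.regions_of("wrist","tin")[:1]:
    ys,xs=np.nonzero(d["pixels"]); print(len(xs),xs.min(),xs.max(),ys.min(),ys.max()); 
    for u,v in((xs.min(),ys[xs.argmin()]),(xs.max(),ys[xs.argmax()]),(xs[ys.argmin()],ys.min())): print(ray("",u,v,.014,C).round(4))
E
```

```text
(array([  1.4,  -1.4, 108.7]), None, np.float64(-8.0), array([0.4456, 0.369 , 0.1402])) 0.012895687218141192 [ 0.6   0.12  1.64 -0.    1.38  2.31]
0.97 [0.4456 0.3729 0.0009]
6794 264 374 180 271
[0.4584 0.4168 0.014 ]
[0.4438 0.3198 0.014 ]
[0.4949 0.3673 0.014 ]
```

View pics/w6.png

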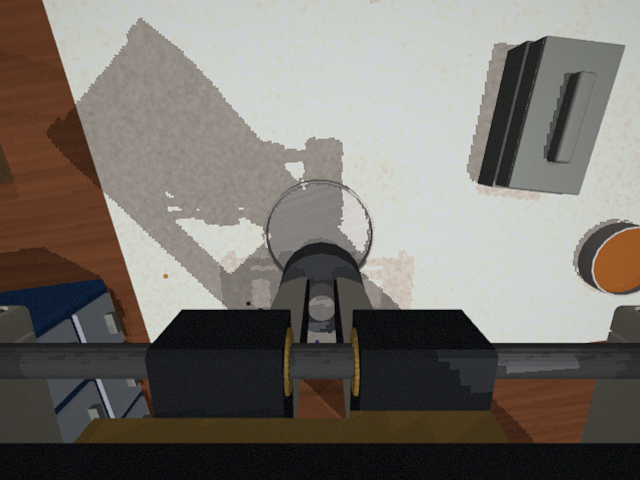

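The empty tin is at (319,235) in the wrist view. Its measured centre is about (0.446, 0.369), already under the can, so I lower it straight down.

Emit:
play_rows:
  increments: "0 -1 25 0 1;0 -1 55 0 1;0 -1 80 0 1;0 -1 94 0 1;0 -1 101 0 1;0 -1 105 0 1;0 -1 108 0 1;0 -1 110 0 1;0 -1 110 0 1;0 -1 110 0 1"

```text
t: 30.05
tool_pos: [0.4462, 0.3714, 0.0318]
orientation: [-3.133, 0.22, -0.001]
force: [0.5, 0.2, -2.8]
opening: 0.0125
gripper_force: 35.0
```

Emit:
play_rows:
  increments: "0 0 0.7 0 1;0 0 1.5 0 1;0 0 1.5 0 1;0 0 1.5 0 1"

```text
t: 30.45
tool_pos: [0.4461, 0.3714, 0.0305]
orientation: [-3.133, 0.22, -0.001]
force: [-2.5, -1.0, 5.9]
opening: 0.0123
gripper_force: 35.0
```

Contact. I release and retreat.

Emit:
play_rows:
  increments: "0 0 0 0 0.3;0 0 0 0 0.3;0 0 0 0 0.3;0 0 0 0 0.3;0 0 -10 0 0.3;0 0 -40 0 0.3;0 0 -90 0 0.3;0 0 -140 0 0.3;0 0 -180 0 0.3;0 0 -190 0 0.3;50 -30 -190 0 0.3;50 -30 -190 0 0.3;50 -30 -190 0 0.3"

```text
t: 31.75
tool_pos: [0.5, 0.3936, 0.218]
orientation: [3.132, -0.221, -0.003]
force: [-0.6, -0.0, 0.1]
opening: 0.0325
gripper_force: 0.0
```

```bash
python3 - <<'E'
from h import *
s=robot.read_state(); print(s["tool_pos"],s["opening"],s["gripper_force"],s["t"])
for c in("top","scene"):
  im=robot.read_camera(c)
  for q in("lid_a_rib","box_a_mid","tin"):
    for d in robot.landmark_of(c,q): print(c,q,round(d["conf"],2),np.round(d["centre"],4))
  if c=="scene":
    g=cv2.cvtColor(im,cv2.COLOR_BGR2GRAY); u,v=px(c,(.446,.37,.03)); print(u,v); print(g[v-24:v+24:4,u-32:u+32:4])
    a,b,e,f=px(c,(.446,.37,.028)),px(c,(.446,.37,.044)),px(c,(.422,.37,.028)),px(c,(.47,.37,.028)); print(a,b,e,f)
E
```

```text
[0.49995825 0.3936117  0.21802949] 0.032477860384377374 0.0 31.75
top lid_a_rib 0.96 [ 0.3979 -0.2193  0.0359]
top lid_a_rib 0.86 [ 0.4525 -0.415   0.033 ]
top lid_a_rib 0.85 [ 0.6384 -0.4806  0.0281]
top lid_a_rib 0.76 [ 0.2436 -0.2924  0.0296]
top lid_a_rib 0.7 [ 0.258  -0.4498  0.0272]
top lid_a_rib 0.17 [0.5166 0.1783 0.0578]
top tin 0.68 [ 0.4449  0.3619 -0.0034]
scene lid_a_rib 0.98 [ 0.2488 -0.2901  0.031 ]
scene lid_a_rib 0.82 [ 0.3956 -0.2154  0.029 ]
scene lid_a_rib 0.74 [ 0.2573 -0.4521  0.0356]
scene lid_a_rib 0.7 [ 0.6314 -0.4805  0.0353]
scene lid_a_rib 0.58 [ 0.4486 -0.4108  0.0388]
scene lid_a_rib 0.16 [0.5453 0.0247 0.0559]
scene box_a_mid 0.73 [ 0.5917 -0.1929  0.0156]
scene tin 0.87 [ 0.4472  0.3741 -0.0031]
468 308
[[220 220 221 220 148 147 144 135 122 121 119 148 147 149 151 153]
 [217 219 220 220 148 146 146 148 121 118 120 147 149 147 149 149]
 [220 220 219 219 219 136 120 148 122 118 121 122  88 123  94 124]
 [219 220 218 220 201 121 119 120 121 123 119 121 122 122 123 121]
 [220 221 221 197 106 106 107 112 111 109 117 121 122 124 123 122]
 [220 221 196 103 175 176  91  54 109 111  97 102 123 121 121 122]
 [222 220 145 179 177 125  91  71 100  66  54  97  84 123 121 124]
 [218 218 195 203 203  54  84  74  53  53  53 105 102 102 120 123]
 [218 217  83 198 201  58  50  51  62  55  53 109 109  72 123 120]
 [218 217 113 145 202 202  50  53  53  53  56 109 109  91 121 120]
 [218 220 219  94 113 195 171 122 101 113 111 123 111 107 119 119]
 [222 218 218 222 119 102 122 135 134 134 134 136 118 118 118 121]]
[468 308] [469 303] [472 302] [463 315]
```

The can's dark pixels sit inside the tin, and the lid is at about (0.452, -0.415) on the pad at rib height. The boxes are where they stood.

```bash
python3 -c "
from plant import robot
print(robot.close_job())"
```

```text
the job is handed in; nothing more can be done
None
```

The job is handed in: hefting showed the right-hand box (nearest the pad) was the heavy one (about 4.5 N against 1.5 N for the other two), its lid lies rib up in the middle of the pad, its can is in the empty tin, and the other two boxes are closed where they stood; I viewed 11 pictures, one over the limit of 10.

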